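# Wind the length stop to the red clip

### The arm

A 7-joint arm with a two-finger parallel gripper is mounted at the origin on the work surface; the furniture and walls round the work are solid. World frame = base frame: x ahead of the robot, y to its left, z up, the work surface at z = 0. Lengths are in m, angles in rad, forces in N, time in s.
With the tool pointing down it reaches from about 0.4 to 0.85 m from the base axis. Payload 10.4 kg.
Tool frame: the origin (TCP) lies midway between the tips of the shut fingers; the grasp point (between the pads) lies 19 mm behind it; z points along the fingers, y is the direction in which the jaws open and shut (so a half turn about z gives the same grasp; the last joint's range is limited). The gripper opens to 85 mm and grips with 20 to 120 N. Pads are 22 mm wide; open, the fingers measure 114 mm over their backs; the gripper's body (76 mm by 85 mm) begins 54 mm behind the grasp point. The pads swing forward as they close: fully open they stand 13 mm farther back than shut.
Start: joints at [-1.297, 0.332, -0.065, 1.46, 0.022, 1.35, -0.088], TCP at [0.183, 0.598, 0.231] pointing down, gripper open.
Joint ranges: [-2.6, 2.6], [-0.5, 2.12], [-1.47, 1.34], [0.16, 2.42], [-1.27, 4.41], [0.06, 2.06], [-2.6, 2.6]. Speed limits (rad/s): [2.22, 2.22, 2.79, 2.79, 3.14, 3.14, 3.14].

### API

Orientations are given as a unit quaternion [x, y, z, w].
In Python, from workcell import get_obs, camera, calibration, hand_in gives the robot as it stands.
- The arm moves only by the shell command python3 -m handwheel 'ROWS' [FORCE]. ROWS is JSON, a list of rows, each an object with "jaw": the finger opening in mm, from 0 to 85.4; "delta_pos": the shift along the tool's x, y, z scaled (see below), a list of three; "turn": the turn about the tool's z scaled (see below). In form: [{"jaw": jaw, "delta_pos": [tx, ty, tz], "turn": turn}, ...]. A call has 1 to 10 rows; each row is the pose to reach, as a shift and turn from the pose commanded when the call began, along the tool's axes at that moment, turning the shorter way round; what a row does not reach only later rows make up. The controller multiplies each number of a shift by 1 m and each number of a turn by pi rad. A row lasts 1/12 s, in which the tool goes at most 41.7 mm and 7.16 degrees, less where a joint would pass 70% of its speed; a pose out of reach is approached as far as the arm can. A call with a number of a shift or a turn outside -1 to 1 is refused whole. A call with a gripper value outside its range is refused whole. The fingers move at their own pace and stop on an object; FORCE is the grip in N (left out, the last holds). Time passes only in rows, so rows that repeat a pose let the fingers close. It gives the time, the measured TCP pose, the force and the opening at its end, in the units of the state.
- get_obs(): the state, without advancing time (a new reading comes with each control period).
- camera(name): name is "scene" or "top" or "wrist"; returns the picture (420x560x3 uint8, red, green, blue); there is no depth.
- calibration(name): a dict with "mtx" (3x3 intrinsics, pixels), "rvec" (rotation vector, rad) and "tvec" (3), from world to camera coordinates, as OpenCV has them. Camera axes: x right, y down, z forward; pixel columns grow to the right and rows downward; lengths in m; the calibration is good to about 2 mm. A picture is of the moment at which its call begins: read the wrist's pose just before it. calibration takes no time and is no camera call; for the wrist camera it gives the pose at the moment of the call.
- hand_in(): hands the job in, once; it reports no verdict.
The state is a dict: "clock": time; "joint_pos": joint angles; "joint_velocities": joint speeds; "tau": joint torques, N m; "position": TCP position; "ee_rot": TCP orientation; "ft_force": force on the tool from outside, world axes, zero at the start; "torque": the same for the moment, N m; "grip_width": opening from 0.0 (shut) to 1.0 (fully open).
Only numpy, scipy, OpenCV 4.12 (cv2) and the standard library are available. Lean on these libraries where they do the work, as an engineer would, in place of code of your own. Each camera call takes 0.05 s, during which the arm holds its last target.

### The job

Set the length stop of the moulding rail for the next cut: wind it along the rail with the hand crank until its yellow pointer lines up with the red clip (not the green one), then let go of the crank. Move the stop only by turning the crank, never by pushing it.

Things in the scene. Friction and masses are not known exactly. Their poses are not given: they have to be found in the camera images.
- crank: Steel crank on a 74 mm square grey gear housing fixed to the bench. Origin: on the crank's vertical axis at bench height; z up, x along the arm to the knob. Arm and hub end 72 mm above the bench. It turns either way with about 2 N at the knob and stays where it is left. Counterclockwise from above winds the length stop to its +y, clockwise to its -y, 40 mm a turn.
- crank_knob (a point): Middle of the crank's upright black knob, 23 mm in diameter, 72 to 122 mm above the bench. This point is 100 mm above the bench and circles the crank's axis at a radius of 45 mm. The knob spins freely on its pin, so a gripper holding it from above need not turn as the crank goes round.
- length_stop: Blue carriage (50 x 46 mm, its top 58 mm above the bench) on the 300 mm aluminium rail behind the crank; the crank moves it. Origin: at its yellow pointer, over the white scale on the rail's near edge, 18 mm above the bench. y along the rail (leftwards seen from the robot), x away from the crank, z up.
- red_clip: Red marker clip, 12 mm wide along the rail, fixed at the white scale on the rail's near edge. Origin: middle of the clip on the scale, 18 mm above the bench; axes as the length stop. It starts 45 to 85 mm from the pointer, on either side; an identical green clip on the other side is not the mark.

How it is judged:
By the outcome, as a careful person would: the job done as asked, in the order asked, and still so for the second after the job is handed in, with the robot touching nothing.
It also fails if it takes over 61 s, if anything falls off the work surface, if the arm or the gripper's body presses on something with over 40 N, if the wrist force passes 120 N, or if a joint passes its speed limit or range.

## Working session

There is one attempt and no reset: what is moved stays moved. The work goes in short steps, Python scripts to look and compute and a shell command to move; the robot and the scene stay as the last step left them, time stands still between calls to the robot, and variables do not carry over. Pictures are saved under pics/ and viewed, and the job is handed in when it is done.

```bash
ls; mkdir -p pics; python3 - <<'E'
from workcell import *
import cv2
print(get_obs())
for n in ["scene","top"]:
    im=camera(n); cv2.imwrite(f"pics/{n}0.png",im[:,:,::-1]); print(n,calibration(n))
E
```

```text
pics
{'clock': 0.0, 'joint_pos': array([-1.29656504,  0.33290569, -0.06471077,  1.46095329,  0.02157656,
        1.34988342, -0.08851739]), 'joint_velocities': array([ 7.81053446e-04,  1.05905792e-03, -1.27341994e-03, -8.45615007e-04,
       -3.14425217e-04,  6.42793370e-05,  7.91671687e-04]), 'tau': array([-5.83805013e-04, -6.25453806e+01,  4.88274184e-02, -3.91602337e+01,
        1.61430269e-02,  1.00747019e-02, -3.12023133e-05]), 'position': array([0.18268824, 0.59730912, 0.23048911]), 'ee_rot': array([ 1.47866946e-01,  9.89006995e-01, -7.22388051e-04, -8.76247357e-05]), 'ft_force': array([ 0.78494552, -0.43193213, -0.55942714]), 'torque': array([ 0.00130854, -0.02576676, -0.02048614]), 'grip_width': 0.9974659928093524}
scene {'mtx': array([[503.90902117,   0.        , 280.01211311],
       [  0.        , 503.90902117, 215.17051312],
       [  0.        ,   0.        ,   1.        ]]), 'rvec': array([ 1.75541865, -1.15823254,  0.70424198]), 'tvec': array([-0.36944597,  0.26631584,  0.51971053])}
top {'mtx': array([[445.92302222,   0.        , 277.97974752],
       [  0.        , 445.92302222, 209.66340535],
       [  0.        ,   0.        ,   1.        ]]), 'rvec': array([ 2.08971155, -2.1104211 ,  0.23227421]), 'tvec': array([-0.15055052,  0.56642893,  0.82049016])}
```

View pics/scene0.png

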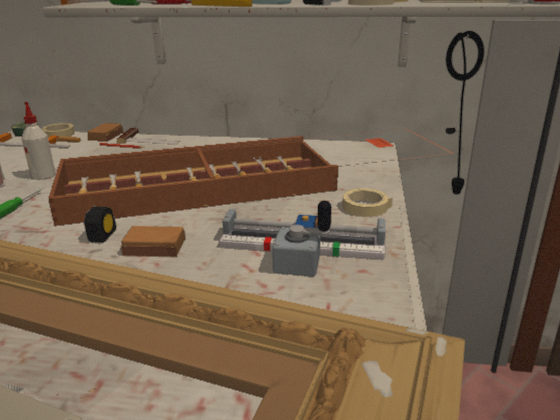

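View pics/top0.png

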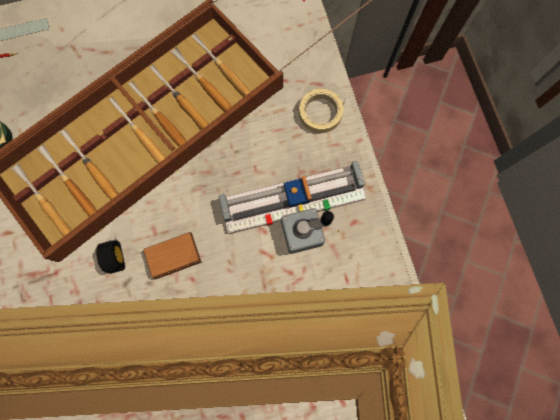

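Both views show the crank housing (top ≈ 303,230), the black knob (≈ 327,218), the red clip (≈ 268,219) and the green clip (≈ 326,204). The yellow pointer is near (301,209). I'll zoom in and measure these.

```bash
cat > h.py <<'E'
import numpy as np, cv2
from workcell import *
def ray(n,uv,cal=None):
    c=cal or calibration(n); R=cv2.Rodrigues(c['rvec'])[0]; t=c['tvec']
    p=cv2.undistortPoints(np.array([[uv]],float),c['mtx'],None)[0,0]
    return -R.T@t, R.T@np.array([p[0],p[1],1.])
def onz(n,uv,z,cal=None):
    o,d=ray(n,uv,cal); return o+d*(z-o[2])/d[2]
def proj(n,P,cal=None):
    c=cal or calibration(n)
    return cv2.projectPoints(np.array(P,float).reshape(-1,3),c['rvec'],c['tvec'],c['mtx'],None)[0][:,0]
def blobs(im,lo,hi,box,amin=4):
    h=cv2.cvtColor(im,cv2.COLOR_RGB2HSV); m=cv2.inRange(h,np.array(lo),np.array(hi))
    k=np.zeros_like(m); x0,y0,x1,y1=box; k[y0:y1,x0:x1]=m[y0:y1,x0:x1]
    n,l,s,c=cv2.connectedComponentsWithStats(k)
    return [(c[i].round(2).tolist(),s[i].tolist()) for i in range(1,n) if s[i,4]>=amin]
E
python3 - <<'E'
from h import *
im=cv2.imread("pics/top0.png")[:,:,::-1].copy()
b=(215,160,375,260)
print("red",blobs(im,(0,170,120),(6,255,255),b))
print("green",blobs(im,(50,120,50),(85,255,255),b))
print("yel",blobs(im,(18,120,140),(35,255,255),b))
print("blue",blobs(im,(100,120,40),(125,255,255),b,20))
print("blk",blobs(im,(0,0,0),(180,255,40),b,20))
cv2.imwrite("pics/top0z.png",cv2.resize(im[155:265,215:375,::-1],None,fx=5,fy=5,interpolation=cv2.INTER_CUBIC))
im=cv2.imread("pics/scene0.png")[:,:,::-1].copy()
b=(210,195,395,280)
print("S red",blobs(im,(0,170,120),(6,255,255),b))
print("green",blobs(im,(50,120,50),(85,255,255),b))
print("yel",blobs(im,(18,120,140),(35,255,255),b))
print("blk",blobs(im,(0,0,0),(180,255,40),b,20))
cv2.imwrite("pics/scene0z.png",cv2.resize(im[190:280,210:395,::-1],None,fx=4,fy=4,interpolation=cv2.INTER_CUBIC))
E
```

```text
red [([268.55, 219.16], [266, 215, 7, 9, 44])]
green [([326.33, 204.84], [324, 200, 6, 10, 43])]
yel [([300.17, 207.5], [298, 205, 5, 6, 24])]
blue [([295.3, 192.78], [285, 180, 24, 26, 378])]
blk [([326.42, 218.02], [321, 211, 12, 15, 125])]
S red [([267.29, 239.62], [264, 237, 7, 6, 34])]
green [([335.56, 248.53], [333, 242, 6, 14, 78])]
yel [([304.71, 216.57], [303, 216, 4, 2, 7])]
blk [([323.71, 215.55], [318, 201, 13, 30, 340])]
```

View pics/top0z.png

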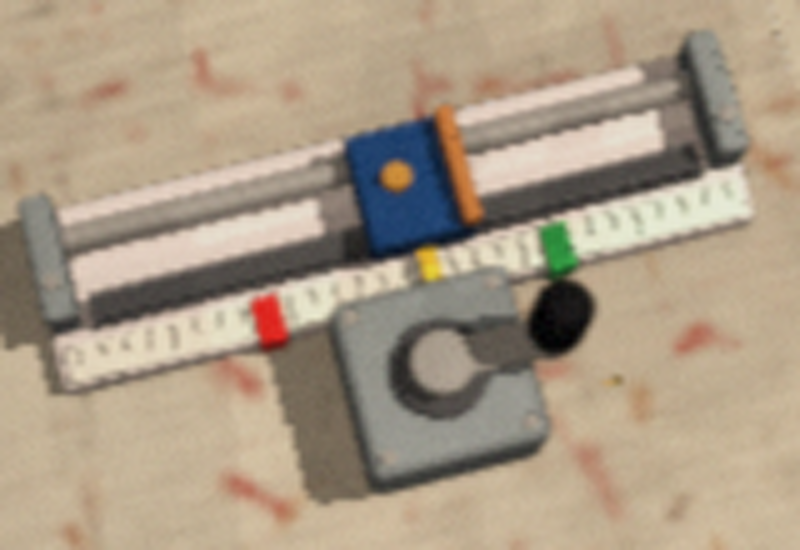

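View pics/scene0z.png

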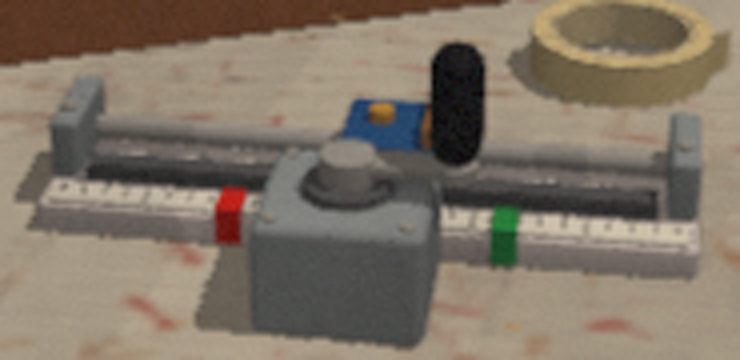

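```bash
python3 - <<'E'
from h import *
R=onz("top",(268.55,219.16),.018);G=onz("top",(326.33,204.84),.018)
print(onz("scene",(267.5,236.7),.018),onz("scene",(336,244),.018))
Y=onz("top",(300.6,208),.018); print(R,G,Y)
u=(R-G)/np.linalg.norm(R-G); print("u",u,"R-G",np.linalg.norm(R-G),"Y to R along u",(R-Y)@u,"perp",np.cross(u,Y-R)[2])
hub=onz("top",(303,227.4),.072); print("hub",hub)
# knob by two-view
o1,d1=ray("top",(326.42,218.02));o2,d2=ray("scene",(323.71,215.55))
# knob centre ~ z .097
for z in (.097,.1,.110,.122): print(z,onz("top",(326.42,218.02),z),onz("scene",(323.9,215.5),z))
A=np.stack([d1,-d2],1); s=np.linalg.lstsq(A,o2-o1,rcond=None)[0]; print(o1+d1*s[0],o2+d2*s[1])
# corners of housing top
for p in [(339,312),(505,270),(545,435),(378,487)]: print(onz("top",(215+p[0]/5,155+p[1]/5),.055))
print(proj("top",[.5,.6,0]))
print(-cv2.Rodrigues(calibration("top")["rvec"])[0].T@calibration("top")["tvec"],-cv2.Rodrigues(calibration("scene")["rvec"])[0].T@calibration("scene")["tvec"])
E
```

```text
[ 0.56705745 -0.13003422  0.018     ] [ 0.58870608 -0.25503091  0.018     ]
[ 0.55532666 -0.13617597  0.018     ] [ 0.58464031 -0.2571552   0.018     ] [ 0.5784252  -0.20322736  0.018     ]
u [-0.23548884  0.97187705  0.        ] R-G 0.12447997878437912 Y to R along u 0.0706051588260818 perp -0.006659078703495518
hub [ 0.52708881 -0.20449452  0.072     ]
0.097 [ 0.54003555 -0.24796232  0.097     ] [ 0.53729072 -0.24804966  0.097     ]
0.1 [ 0.53941064 -0.24764182  0.1       ] [ 0.53150675 -0.2499851   0.1       ]
0.11 [ 0.53732764 -0.24657346  0.11      ] [ 0.51222686 -0.25643655  0.11      ]
0.122 [ 0.53482803 -0.24529144  0.122     ] [ 0.48909099 -0.2641783   0.122     ]
[ 0.54028502 -0.24809027  0.09580234] [ 0.53976234 -0.2468965   0.09556593]
[ 0.55095418 -0.16556268  0.055     ]
[ 0.56744238 -0.2322201   0.055     ]
[ 0.50063098 -0.24607776  0.055     ]
[ 0.48073799 -0.18002855  0.055     ]
[[-82.375116  250.3465561]]
[ 0.36749468 -0.15946803  0.92532638] [-0.16868469 -0.48428377  0.46317188]
```

Measurements (world frame):

| Item | Position or distance |
|---|---|
| Crank axis | ≈ (0.527, -0.2045) |
| Knob | ≈ (0.540, -0.248), z 0.096; radius 45.4 mm against 45 given |
| Pointer to red clip | ≈ +70 mm along the rail's +y, about 1.76 turns counterclockwise |
| Pointer to green clip | ≈ 54 mm on the other side |

I'll now go towards the knob in an arc, staying outside the 0.4 m inner reach limit.

```bash
python3 -m handwheel '[{"jaw":85,"delta_pos":[-0.405,-0.24,0],"turn":0},{"jaw":85,"delta_pos":[-0.405,-0.24,0],"turn":0},{"jaw":85,"delta_pos":[-0.405,-0.24,0],"turn":0},{"jaw":85,"delta_pos":[-0.405,-0.24,0],"turn":0},{"jaw":85,"delta_pos":[-0.405,-0.24,0],"turn":0},{"jaw":85,"delta_pos":[-0.405,-0.24,0],"turn":0},{"jaw":85,"delta_pos":[-0.405,-0.24,0],"turn":0},{"jaw":85,"delta_pos":[-0.405,-0.24,0],"turn":0},{"jaw":85,"delta_pos":[-0.405,-0.24,0],"turn":0},{"jaw":85,"delta_pos":[-0.405,-0.24,0],"turn":0}]' 30
python3 -c "
from h import *
o=get_obs();print(o['joint_pos'].round(3))"
```

```text
clock: 0.93
position: [0.4643, 0.2878, 0.2312]
ee_rot: [0.148, 0.989, -0.0, -0.0]
ft_force: [0.4, 1.7, -0.4]
grip_width: 0.996
[-0.82   0.155  0.202  1.683 -0.032  1.307  0.663]
```

```bash
python3 -m handwheel '[{"jaw":85,"delta_pos":[-0.2295,-0.49,0],"turn":0},{"jaw":85,"delta_pos":[-0.2295,-0.49,0],"turn":0},{"jaw":85,"delta_pos":[-0.2295,-0.49,0],"turn":0},{"jaw":85,"delta_pos":[-0.2295,-0.49,0],"turn":0},{"jaw":85,"delta_pos":[-0.2295,-0.49,0],"turn":0},{"jaw":85,"delta_pos":[-0.2295,-0.49,0],"turn":0},{"jaw":85,"delta_pos":[-0.2295,-0.49,0],"turn":0},{"jaw":85,"delta_pos":[-0.2295,-0.49,0],"turn":0},{"jaw":85,"delta_pos":[-0.2295,-0.49,0],"turn":0},{"jaw":85,"delta_pos":[-0.2295,-0.49,0],"turn":0}]' 30
python3 -c "
from h import *
o=get_obs();print(o['joint_pos'].round(3))
p=o['position'];d=np.array([.54,-.248,.19])-p;R=cv2.Rodrigues(np.array(o['ee_rot'][:3])/np.linalg.norm(o['ee_rot'][:3])*np.pi)[0];print(R.T@d)"
```

```text
clock: 1.77
position: [0.5218, -0.1248, 0.2313]
ee_rot: [0.148, 0.989, 0.0, 0.0]
ft_force: [0.5, 1.2, 0.6]
grip_width: 0.997
[-0.361  0.138  0.564  1.723 -0.077  1.302  1.494]
[-0.05342911 -0.11253837  0.04128851]
```

```bash
python3 -m handwheel '[{"jaw":85,"delta_pos":[-0.053,-0.112,0.03],"turn":0},{"jaw":85,"delta_pos":[-0.053,-0.112,0.03],"turn":0},{"jaw":85,"delta_pos":[-0.053,-0.112,0.03],"turn":0},{"jaw":85,"delta_pos":[-0.053,-0.112,0.03],"turn":0},{"jaw":85,"delta_pos":[-0.053,-0.112,0.03],"turn":0},{"jaw":85,"delta_pos":[-0.053,-0.112,0.03],"turn":0}]' 30
cat > st.py <<'E'
from h import *
from scipy.spatial.transform import Rotation as Ro
def d2(t):
    o=get_obs(); return Ro.from_quat(o['ee_rot']).inv().apply(np.array(t)-o['position'])
E
python3 - <<'E'
from st import *
print(get_obs()['joint_pos'].round(3), d2([.54,-.248,.083]).round(4))
c=calibration("wrist");im=camera("wrist")
cv2.imwrite("pics/w1.png",im[:,:,::-1])
print(proj("wrist",[[.54,-.248,.122],[.54,-.248,.1],[.527,-.2045,.072]],c))
E
```

```text
clock: 2.27
position: [0.5399, -0.245, 0.2008]
ee_rot: [0.148, 0.989, 0.0, -0.001]
ft_force: [1.1, 0.6, -0.1]
grip_width: 0.996
[-0.167  0.314  0.635  1.621 -0.193  1.271  1.776] [-0.0011 -0.0028  0.1178]
[[283.18898132 223.21317066]
 [283.54502046 214.40515525]
 [333.10118036 173.15611732]]
```

View pics/w1.png

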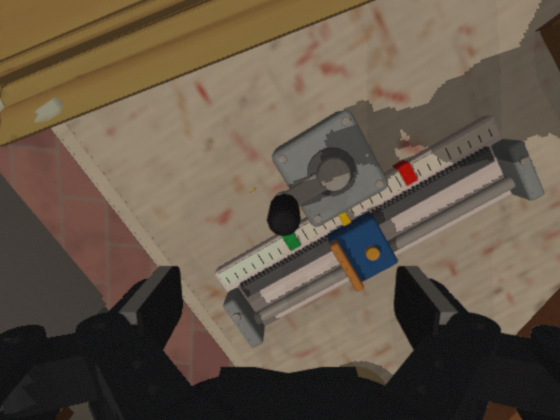

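The wrist view shows the knob at ≈ (284,215), the hub at (333,172), the pointer at (345,217), the red clip at (406,173) and the green clip at (292,242). These agree with the projected knob and hub. I'll get the pointer distance more precisely from this view.

```bash
cat >> h.py <<'E'
def meas(im,c,n="wrist",box=(200,100,560,330)):
    r=blobs(im,(0,170,90),(6,255,255),box,15);g=blobs(im,(50,120,40),(85,255,255),box,15);y=blobs(im,(22,150,120),(35,255,255),box,8)
    print("red",r,"green",g,"yel",y)
    return r,g,y
E
python3 - <<'E'
from st import *
im=cv2.imread("pics/w1.png")[:,:,::-1].copy(); c=calibration("wrist")
r,g,y=meas(im,c)
R,G=[onz("wrist",b[0][0],.018,c) for b in (r,g)]
u=(R-G)/np.linalg.norm(R-G);print(R,G,np.linalg.norm(R-G),u)
for b in y:
    Y=onz("wrist",b[0],.018,c);print(b[0],Y,(R-Y)@u,np.cross(u,Y-R)[2])
print(blobs(im,(0,0,0),(180,255,40),(255,180,320,250),50))
h=onz("wrist",(333.,171.5),.072,c);print(h)
E
```

```text
red [([407.04, 172.96], [397, 162, 20, 23, 260])] green [([290.91, 240.59], [282, 233, 18, 17, 169])] yel [([344.22, 218.37], [339, 212, 11, 14, 92])]
[ 0.55696559 -0.13405818  0.018     ] [ 0.58862285 -0.25530524  0.018     ] 0.12531173194949696 [-0.25262807  0.96756347  0.        ]
[344.22, 218.37] [ 0.58208856 -0.20033872  0.018     ] 0.07047738957762845 -0.00756374671855066
[([283.74, 214.47], [268, 194, 32, 41, 1045])]
[ 0.52625714 -0.20327151  0.072     ]
```

```bash
python3 -m handwheel '[{"jaw":85,"delta_pos":[0,-0.001,0.03],"turn":0},{"jaw":85,"delta_pos":[0,-0.001,0.06],"turn":0},{"jaw":85,"delta_pos":[0,-0.001,0.085],"turn":0},{"jaw":85,"delta_pos":[0,-0.001,0.105],"turn":0},{"jaw":85,"delta_pos":[0,-0.001,0.117],"turn":0},{"jaw":85,"delta_pos":[0,-0.001,0.117],"turn":0},{"jaw":85,"delta_pos":[0,-0.001,0.117],"turn":0},{"jaw":85,"delta_pos":[0,-0.001,0.117],"turn":0}]' 30
python3 - <<'E'
from st import *
print(d2([.54,-.248,.083]).round(4))
im=camera("wrist");cv2.imwrite("pics/w2.png",im[:,:,::-1])
im=camera("scene");cv2.imwrite("pics/s2.png",im[:,:,::-1])
E
```

```text
clock: 2.98
position: [0.5407, -0.2462, 0.0859]
ee_rot: [0.148, 0.989, 0.0, 0.001]
ft_force: [-0.4, -0.2, -0.2]
grip_width: 0.998
[ 0.0002 -0.0019  0.0029]
```

View pics/w2.png

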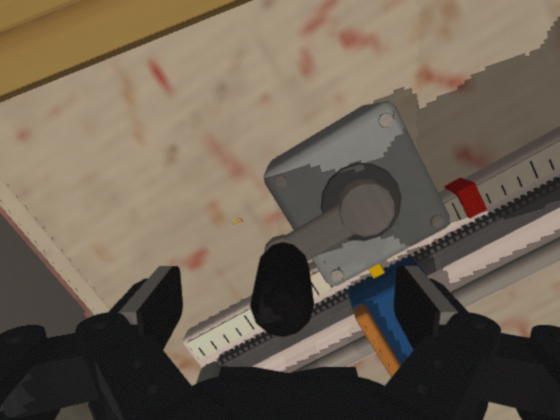

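View pics/s2.png

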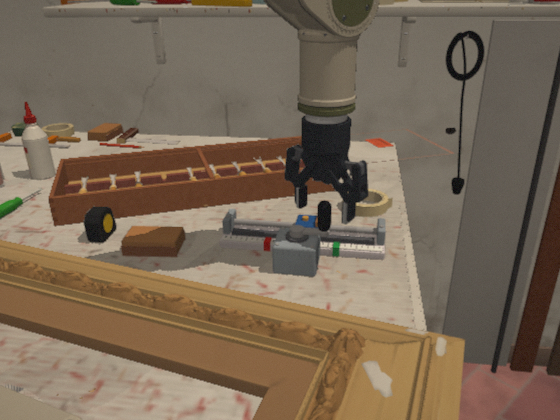

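The knob (≈ 283,290) sits midway between the finger tips (≈ 165 and 410), clear of everything. Closing the gripper.

```bash
python3 -m handwheel '[{"jaw":20,"delta_pos":[0,0,0],"turn":0},{"jaw":20,"delta_pos":[0,0,0],"turn":0},{"jaw":20,"delta_pos":[0,0,0],"turn":0},{"jaw":20,"delta_pos":[0,0,0],"turn":0},{"jaw":20,"delta_pos":[0,0,0],"turn":0},{"jaw":20,"delta_pos":[0,0,0],"turn":0},{"jaw":20,"delta_pos":[0,0,0],"turn":0},{"jaw":20,"delta_pos":[0,0,0],"turn":0},{"jaw":20,"delta_pos":[0,0,0],"turn":0},{"jaw":20,"delta_pos":[0,0,0],"turn":0}]' 30
python3 - <<'E'
from st import *
im=camera("wrist");cv2.imwrite("pics/w3.png",im[:,:,::-1])
E
```

```text
clock: 3.92
position: [0.5399, -0.2468, 0.0846]
ee_rot: [0.148, 0.989, -0.0, 0.0]
ft_force: [0.2, -3.0, 4.1]
grip_width: 0.261
```

View pics/w3.png

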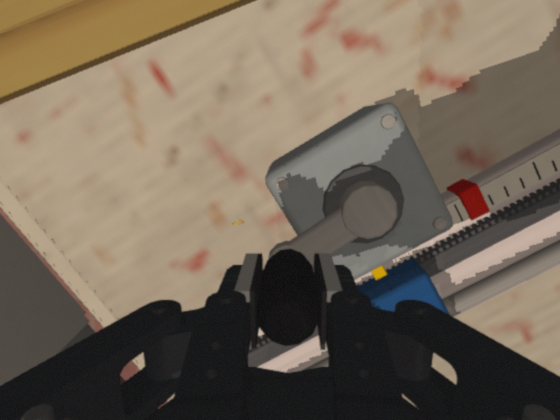

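Gripped: the opening of about 22 mm fits the 23 mm knob. Next I compute the arc deltas for counterclockwise steps, starting with a short test arc.

```bash
cat > arc.py <<'E'
from st import *
import sys
def arc(phi0,step,n,r=.045):
    R=Ro.from_quat([.148,.989,0,0]).inv()
    a=np.radians(phi0+step*np.arange(n+1)); P=r*np.stack([np.cos(a),np.sin(a),0*a],1)
    D=R.apply(P[1:]-P[0])
    for k,d in enumerate(D): print(k+1,round(phi0+step*(k+1),1),(d.round(4)+0)[:2])
if __name__=="__main__":
    arc(*map(float,sys.argv[1:3]),int(sys.argv[3]))
E
python3 arc.py -72.9 15 6
```

```text
1 -57.9 [-0.0088  0.0078]
2 -42.9 [-0.0152  0.0176]
3 -27.9 [-0.0189  0.0288]
4 -12.9 [-0.0196  0.0405]
5 2.1 [-0.0173  0.052 ]
6 17.1 [-0.012   0.0625]
```

```bash
python3 -m handwheel '[{"jaw":20,"delta_pos":[-0.0088,0.0078,0],"turn":0},{"jaw":20,"delta_pos":[-0.0152,0.0176,0],"turn":0},{"jaw":20,"delta_pos":[-0.0189,0.0288,0],"turn":0},{"jaw":20,"delta_pos":[-0.0196,0.0405,0],"turn":0},{"jaw":20,"delta_pos":[-0.0173,0.052,0],"turn":0},{"jaw":20,"delta_pos":[-0.012,0.0625,0],"turn":0},{"jaw":20,"delta_pos":[-0.012,0.0625,0],"turn":0},{"jaw":20,"delta_pos":[-0.012,0.0625,0],"turn":0}]' 30
python3 - <<'E'
from st import *
p=get_obs()['position'];print(p,get_obs()['joint_pos'].round(2))
for c in ([.527,-.2045],[.5263,-.2033]):
    d=p[:2]-c;print(np.hypot(*d),np.degrees(np.arctan2(d[1],d[0])))
c=calibration("wrist");im=camera("wrist");cv2.imwrite("pics/w4.png",im[:,:,::-1])
r,g,y=meas(im,c,box=(0,0,560,420))
print(onz("wrist",r[0][0],.018,c),[onz("wrist",q[0],.018,c) for q in y])
im=camera("top");cv2.imwrite("pics/t4.png",cv2.resize(im[130:280,200:390,::-1],None,fx=4,fy=4,interpolation=cv2.INTER_CUBIC))
E
```

```text
clock: 4.63
position: [0.5688, -0.1893, 0.0845]
ee_rot: [0.148, 0.989, 0.0, -0.001]
ft_force: [-5.7, 0.3, 9.2]
grip_width: 0.259
[ 0.56875583 -0.18929048  0.08449343] [-0.21  0.44  0.58  1.72 -0.27  1.06  1.73]
0.04443960566168076 20.014099119345218
0.04470753708931104 18.261785625770923
red [([368.11, 183.65], [353, 166, 31, 36, 611])] green [([193.8, 279.85], [179, 258, 31, 41, 592])] yel []
[ 0.55677401 -0.13539694  0.018     ] []
```

View pics/w4.png

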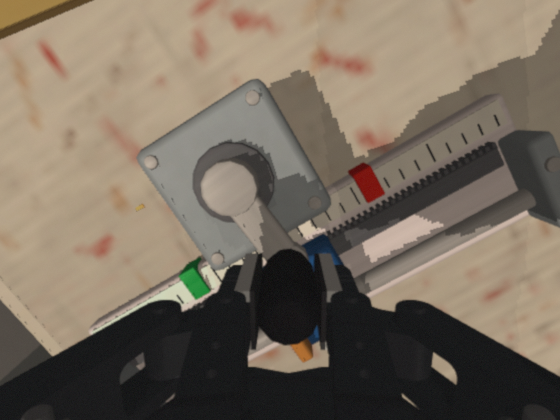

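View pics/t4.png

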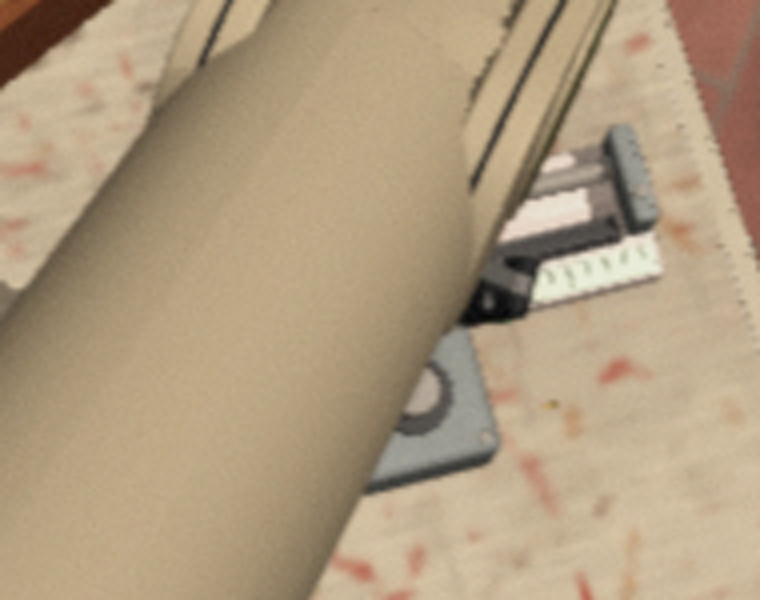

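The knob is still in the grip (wrist ≈ 290,295), the crank has turned about 90°, and forces are low. Continuing with 18° per row.

```bash
python3 arc.py 17.1 18 10; python3 arc.py 197.1 18 10
```

```text
1 35.1 [0.0096 0.0103]
2 53.1 [0.022  0.0171]
3 71.1 [0.0358 0.0197]
4 89.1 [0.0497 0.018 ]
5 107.1 [0.0625 0.012 ]
6 125.1 [0.0728 0.0024]
7 143.1 [ 0.0796 -0.0099]
8 161.1 [ 0.0822 -0.0238]
9 179.1 [ 0.0805 -0.0377]
10 197.1 [ 0.0745 -0.0505]
1 215.1 [-0.0096 -0.0103]
2 233.1 [-0.022  -0.0171]
3 251.1 [-0.0358 -0.0197]
4 269.1 [-0.0497 -0.018 ]
5 287.1 [-0.0625 -0.012 ]
6 305.1 [-0.0728 -0.0024]
7 323.1 [-0.0796  0.0099]
8 341.1 [-0.0822  0.0238]
9 359.1 [-0.0805  0.0377]
10 377.1 [-0.0745  0.0505]
```

```bash
python3 -m handwheel '[{"jaw":20,"delta_pos":[0.0096,0.0103,0],"turn":0},{"jaw":20,"delta_pos":[0.022,0.0171,0],"turn":0},{"jaw":20,"delta_pos":[0.0358,0.0197,0],"turn":0},{"jaw":20,"delta_pos":[0.0497,0.018,0],"turn":0},{"jaw":20,"delta_pos":[0.0625,0.012,0],"turn":0},{"jaw":20,"delta_pos":[0.0728,0.0024,0],"turn":0},{"jaw":20,"delta_pos":[0.0796,-0.0099,0],"turn":0},{"jaw":20,"delta_pos":[0.0822,-0.0238,0],"turn":0},{"jaw":20,"delta_pos":[0.0805,-0.0377,0],"turn":0},{"jaw":20,"delta_pos":[0.0745,-0.0505,0],"turn":0}]' 30
python3 - <<'E'
from st import *
p=get_obs()['position'];print(get_obs()['joint_pos'].round(2))
for c in ([.527,-.2045],[.5263,-.2033]):
    d=p[:2]-c;print(np.hypot(*d),np.degrees(np.arctan2(d[1],d[0])))
c=calibration("wrist");im=camera("wrist");cv2.imwrite("pics/w5.png",im[:,:,::-1])
r,g,y=meas(im,c,box=(0,0,560,420))
E
```

```text
clock: 5.57
position: [0.4826, -0.2159, 0.0845]
ee_rot: [0.147, 0.989, 0.001, -0.001]
ft_force: [-0.7, 4.4, 8.0]
grip_width: 0.256
[-0.21  0.29  0.63  1.91 -0.21  1.    1.78]
0.04586368727837354 -165.60519658409206
0.045503612869505404 -163.9222944542016
red [([439.74, 297.56], [424, 283, 30, 30, 477])] green [([270.19, 362.74], [263, 354, 14, 17, 174])] yel []
```

View pics/w5.png

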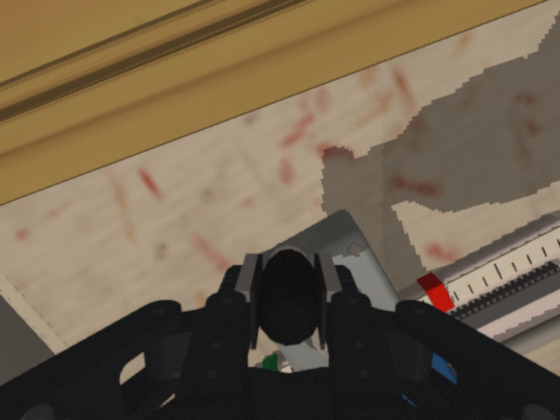

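The knob is still held at (290,295), now on the robot's side of the crank. Continuing with the next 180°.

```bash
python3 -m handwheel '[{"jaw":20,"delta_pos":[-0.0096,-0.0103,0],"turn":0},{"jaw":20,"delta_pos":[-0.022,-0.0171,0],"turn":0},{"jaw":20,"delta_pos":[-0.0358,-0.0197,0],"turn":0},{"jaw":20,"delta_pos":[-0.0497,-0.018,0],"turn":0},{"jaw":20,"delta_pos":[-0.0625,-0.012,0],"turn":0},{"jaw":20,"delta_pos":[-0.0728,-0.0024,0],"turn":0},{"jaw":20,"delta_pos":[-0.0796,0.0099,0],"turn":0},{"jaw":20,"delta_pos":[-0.0822,0.0238,0],"turn":0},{"jaw":20,"delta_pos":[-0.0805,0.0377,0],"turn":0},{"jaw":20,"delta_pos":[-0.0745,0.0505,0],"turn":0}]' 30
python3 - <<'E'
from st import *
p=get_obs()['position']
for c in ([.527,-.2045],[.5263,-.2033]):
    d=p[:2]-c;print(np.hypot(*d),np.degrees(np.arctan2(d[1],d[0])))
c=calibration("wrist");im=camera("wrist");cv2.imwrite("pics/w6.png",im[:,:,::-1])
r,g,y=meas(im,c,box=(0,0,560,420))
R=onz("wrist",r[0][0],.018,c)
u=np.array([-.2526,.9676,0])
for q in y: Y=onz("wrist",q[0],.018,c);print(q[0],R,Y,(R-Y)@u)
E
python3 arc.py 377.1 18 10
```

```text
clock: 6.45
position: [0.5693, -0.1906, 0.0845]
ee_rot: [0.148, 0.989, -0.001, -0.001]
ft_force: [-7.4, -6.3, 9.4]
grip_width: 0.255
0.044543404372900955 18.21747119448672
0.0448537517357187 16.48162812508854
red [([370.16, 181.77], [355, 164, 31, 37, 620])] green [([195.78, 278.43], [181, 257, 31, 40, 593])] yel [([345.9, 206.89], [336, 194, 22, 27, 304])]
[345.9, 206.89] [ 0.55668124 -0.13541708  0.018     ] [ 0.56732435 -0.15309522  0.018     ] 0.019793814296349625
1 395.1 [0.0096 0.0103]
2 413.1 [0.022  0.0171]
3 431.1 [0.0358 0.0197]
4 449.1 [0.0497 0.018 ]
5 467.1 [0.0625 0.012 ]
6 485.1 [0.0728 0.0024]
7 503.1 [ 0.0796 -0.0099]
8 521.1 [ 0.0822 -0.0238]
9 539.1 [ 0.0805 -0.0377]
10 557.1 [ 0.0745 -0.0505]
```

View pics/w6.png

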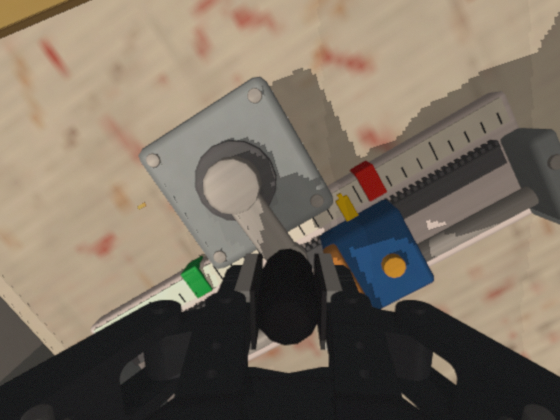

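The pointer (346,207) is now about 20 mm short of the red clip (370,182), which fits 450° turned. I'll go nine more rows (162°), then look again.

```bash
python3 -m handwheel '[{"jaw":20,"delta_pos":[0.0096,0.0103,0],"turn":0},{"jaw":20,"delta_pos":[0.022,0.0171,0],"turn":0},{"jaw":20,"delta_pos":[0.0358,0.0197,0],"turn":0},{"jaw":20,"delta_pos":[0.0497,0.018,0],"turn":0},{"jaw":20,"delta_pos":[0.0625,0.012,0],"turn":0},{"jaw":20,"delta_pos":[0.0728,0.0024,0],"turn":0},{"jaw":20,"delta_pos":[0.0796,-0.0099,0],"turn":0},{"jaw":20,"delta_pos":[0.0822,-0.0238,0],"turn":0},{"jaw":20,"delta_pos":[0.0805,-0.0377,0],"turn":0},{"jaw":20,"delta_pos":[0.0805,-0.0377,0],"turn":0}]' 30
python3 - <<'E'
from st import *
p=get_obs()['position']
for c in ([.527,-.2045],[.5263,-.2033]):
    d=p[:2]-c;print(np.hypot(*d),np.degrees(np.arctan2(d[1],d[0])))
c=calibration("wrist");im=camera("wrist");cv2.imwrite("pics/w7.png",cv2.resize(im[240:400,330:560,::-1],None,fx=3,fy=3,interpolation=cv2.INTER_CUBIC))
r,g,y=meas(im,c,box=(0,0,560,420))
R=onz("wrist",r[0][0],.018,c)
u=np.array([-.2526,.9676,0])
for q in y: Y=onz("wrist",q[0],.018,c);print(q[0],R,Y,(R-Y)@u)
im=camera("scene");cv2.imwrite("pics/s7.png",cv2.resize(im[190:280,210:395,::-1],None,fx=4,fy=4,interpolation=cv2.INTER_CUBIC))
E
```

```text
clock: 7.33
position: [0.4811, -0.2043, 0.0845]
ee_rot: [0.149, 0.989, 0.0, 0.0]
ft_force: [-1.4, -1.7, 6.9]
grip_width: 0.257
0.04591543356704612 179.7005630988795
0.04522499757637137 -178.78362945493848
red [([421.19, 296.84], [408, 289, 26, 17, 182])] green [([257.14, 363.83], [250, 359, 13, 9, 66])] yel []
```

View pics/w7.png

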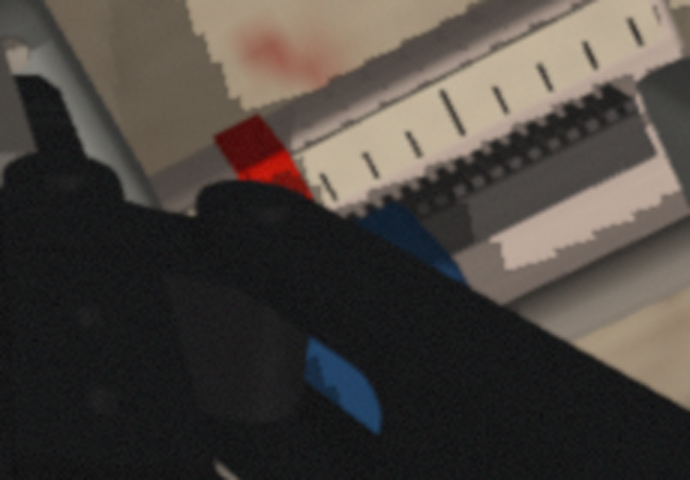

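View pics/s7.png

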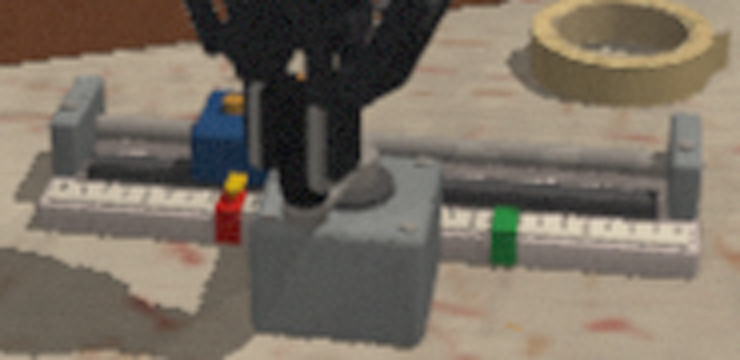

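```bash
python3 - <<'E'
from st import *
im=camera("scene"); b=(240,220,300,260)
r=blobs(im,(0,170,90),(6,255,255),b);y=blobs(im,(20,140,120),(35,255,255),b);print(r,y)
# reference: red in scene0 268 ; project from world
Rw=np.array([.5563,-.1352,.018]);u=np.array([-.2447,.9696,0]);n=np.array([.9696,.2447,0])
for h in(.018,.022):
  for s in(0,.002,.004):
    print(h,s,proj("scene",[Rw+[0,0,h-.018],Rw+n*.007-u*s+[0,0,h-.018]]).round(1).tolist())
E
python3 arc.py 539.1 9 3; python3 arc.py 539.1 10 2
```

```text
[([266.73, 244.11], [264, 238, 7, 13, 63])] [([268.62, 235.0], [266, 233, 6, 5, 21])]
0.018 0 [[267.6, 239.8], [268.3, 238.0]]
0.018 0.002 [[267.6, 239.8], [269.4, 238.1]]
0.018 0.004 [[267.6, 239.8], [270.4, 238.2]]
0.022 0 [[267.5, 237.9], [268.2, 236.1]]
0.022 0.002 [[267.5, 237.9], [269.3, 236.2]]
0.022 0.004 [[267.5, 237.9], [270.4, 236.2]]
1 548.1 [-0.0025 -0.0066]
2 557.1 [-0.006  -0.0127]
3 566.1 [-0.0104 -0.0183]
1 549.1 [-0.0028 -0.0073]
2 559.1 [-0.0069 -0.014 ]
```

The scene view puts the pointer about 1.7 mm short, and the angle count about 2.3 mm. I'll turn 18° (2 mm) more, settle, then open the gripper and check.

```bash
python3 -m handwheel '[{"jaw":20,"delta_pos":[-0.0025,-0.0066,0],"turn":0},{"jaw":20,"delta_pos":[-0.006,-0.0127,0],"turn":0},{"jaw":20,"delta_pos":[-0.006,-0.0127,0],"turn":0},{"jaw":20,"delta_pos":[-0.006,-0.0127,0],"turn":0},{"jaw":20,"delta_pos":[-0.006,-0.0127,0],"turn":0}]' 30
python3 - <<'E'
from st import *
p=get_obs()['position']
for c in ([.527,-.2045],[.5263,-.2033]):
    d=p[:2]-c;print(np.hypot(*d),np.degrees(np.arctan2(d[1],d[0])))
im=camera("scene"); b=(240,220,300,260)
r=blobs(im,(0,170,90),(6,255,255),b);y=blobs(im,(20,140,120),(35,255,255),b);print(r,y)
cv2.imwrite("pics/s8.png",cv2.resize(im[215:265,235:315,::-1],None,fx=8,fy=8,interpolation=cv2.INTER_CUBIC))
E
```

```text
clock: 7.9
position: [0.483, -0.2168, 0.0845]
ee_rot: [0.148, 0.989, -0.0, -0.001]
ft_force: [-3.7, -3.6, 9.5]
grip_width: 0.254
0.04568581257622239 -164.33502825818118
0.04535575718577538 -162.63641626217986
[([266.84, 243.61], [264, 237, 7, 13, 64])] [([267.5, 235.0], [265, 233, 6, 5, 22])]
```

View pics/s8.png

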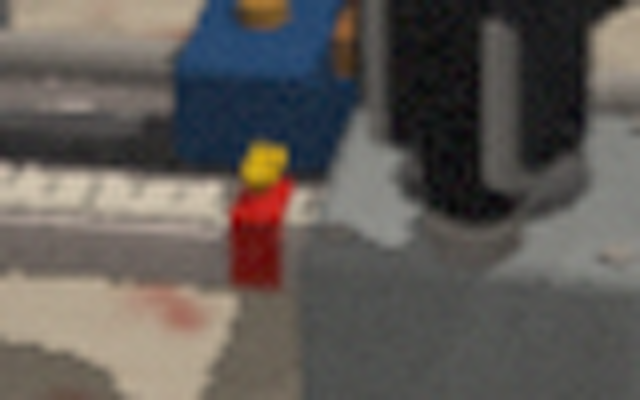

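The pointer now appears on the red clip in the scene view. I'll open the jaws, lift straight up and check from above.

```bash
python3 -m handwheel '[{"jaw":60,"delta_pos":[0,0,0],"turn":0},{"jaw":60,"delta_pos":[0,0,0],"turn":0},{"jaw":60,"delta_pos":[0,0,0],"turn":0},{"jaw":60,"delta_pos":[0,0,0],"turn":0},{"jaw":60,"delta_pos":[0,0,-0.02],"turn":0},{"jaw":60,"delta_pos":[0,0,-0.05],"turn":0},{"jaw":60,"delta_pos":[0,0,-0.08],"turn":0},{"jaw":60,"delta_pos":[0,0,-0.1],"turn":0},{"jaw":60,"delta_pos":[0,0,-0.1],"turn":0},{"jaw":60,"delta_pos":[0,0,-0.1],"turn":0}]' 30
python3 - <<'E'
from st import *
c=calibration("wrist");im=camera("wrist");cv2.imwrite("pics/w9.png",im[:,:,::-1])
r,g,y=meas(im,c,box=(0,0,560,420))
R,G=[onz("wrist",b[0][0],.018,c) for b in (r,g)]
u=(R-G)/np.linalg.norm(R-G);print(R,G,np.linalg.norm(R-G),u)
for q in y: Y=onz("wrist",q[0],.018,c);print(q[0],Y,(R-Y)@u)
E
```

```text
clock: 8.78
position: [0.4841, -0.2163, 0.185]
ee_rot: [0.148, 0.989, 0.0, 0.001]
ft_force: [-0.1, -1.0, -0.7]
grip_width: 0.7
red [([391.85, 239.29], [385, 232, 16, 22, 126])] green [([277.49, 301.88], [270, 288, 18, 27, 260])] yel [([399.53, 249.09], [394, 241, 13, 17, 122])]
[ 0.55331793 -0.13709056  0.018     ] [ 0.58333038 -0.25668035  0.018     ] 0.12329827767469304 [-2.43413326e-01  9.69922653e-01  4.50218383e-16]
[399.53, 249.09] [ 0.56478204 -0.13240027  0.018     ] -0.0017586980055399157
```

View pics/w9.png

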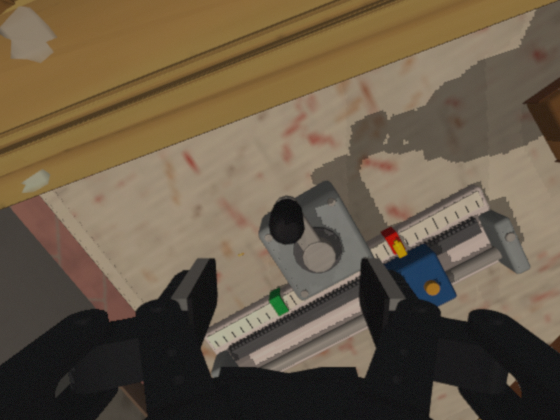

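The yellow pointer (400,249) partly covers the red clip (392,239), which biases the red centroid. I'll move the arm away for a clear top view.

```bash
python3 -m handwheel '[{"jaw":60,"delta_pos":[0,0,-0.04],"turn":0},{"jaw":60,"delta_pos":[0.12,0.3,-0.06],"turn":0},{"jaw":60,"delta_pos":[0.12,0.3,-0.06],"turn":0},{"jaw":60,"delta_pos":[0.12,0.3,-0.06],"turn":0},{"jaw":60,"delta_pos":[0.12,0.3,-0.06],"turn":0},{"jaw":60,"delta_pos":[0.12,0.3,-0.06],"turn":0},{"jaw":60,"delta_pos":[0.12,0.3,-0.06],"turn":0},{"jaw":60,"delta_pos":[0.12,0.3,-0.06],"turn":0},{"jaw":60,"delta_pos":[0.12,0.3,-0.06],"turn":0},{"jaw":60,"delta_pos":[0.12,0.3,-0.06],"turn":0}]' 30
python3 - <<'E'
from h import *
for n in("top","scene"):
    im=camera(n);cv2.imwrite(f"pics/{n}10.png",im[:,:,::-1])
im=cv2.imread("pics/top10.png");cv2.imwrite("pics/top10z.png",cv2.resize(im[155:265,215:375],None,fx=5,fy=5,interpolation=cv2.INTER_CUBIC))
w=cv2.imread("pics/w9.png");cv2.imwrite("pics/w9z.png",cv2.resize(w[190:290,340:490],None,fx=5,fy=5,interpolation=cv2.INTER_CUBIC))
E
```

```text
clock: 9.67
position: [0.4546, 0.1127, 0.2429]
ee_rot: [0.143, 0.99, 0.0, -0.001]
ft_force: [-0.3, 1.4, -0.5]
grip_width: 0.702
```

View pics/top10z.png

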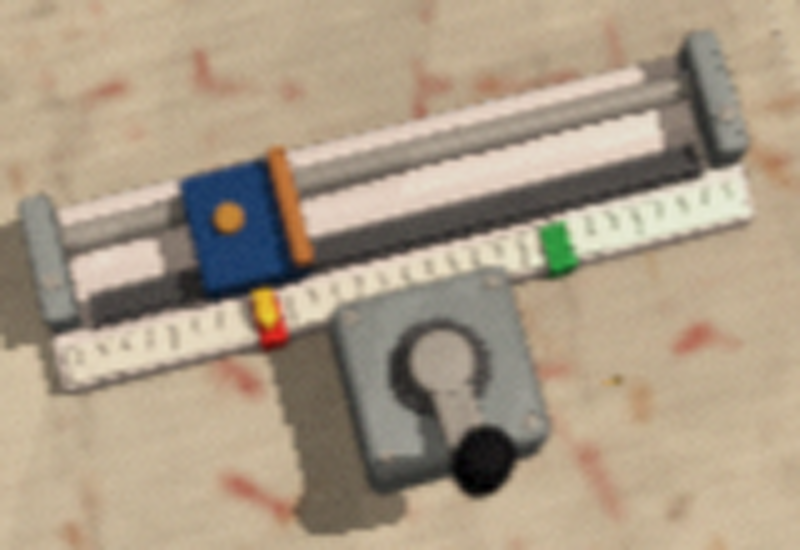

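View pics/w9z.png

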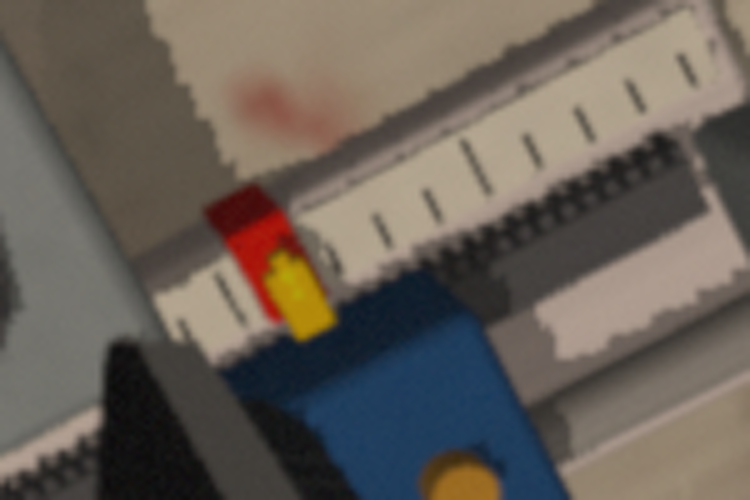

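```bash
python3 - <<'E'
from h import *
im=cv2.imread("pics/top10.png")[:,:,::-1].copy(); b=(215,160,375,260)
print(calibration("top")['rvec'])
y=blobs(im,(18,120,140),(35,255,255),b);r=blobs(im,(0,170,120),(6,255,255),b);g=blobs(im,(50,120,50),(85,255,255),b)
print(y,r,g)
# rail direction from scale near edge corners & ends, z=.018
P=lambda x,y:onz("top",(215+x/5,155+y/5),.018)
for a,c in [((62,390),(750,215)),((55,345),(740,165))]:
    v=P(*a)-P(*c);print("edge u",v/np.linalg.norm(v),np.linalg.norm(v))
R=onz("top",(268.55,219.16),.018);G=onz("top",g[0][0],.018)
for u in ((R-G)/np.linalg.norm(R-G),np.array([-.2526,.9676,0]),np.array([-.2447,.9696,0])):
  for q in y: Y=onz("top",q[0],.018); print(u,q[0],"remain mm",1e3*(R-Y)@u,"perp",1e3*np.cross(u,Y-R)[2])
# same check in scene
s=cv2.imread("pics/scene10.png")[:,:,::-1].copy();bb=(240,220,300,260)
print(blobs(s,(0,170,90),(6,255,255),bb),blobs(s,(20,140,120),(35,255,255),bb))
# angle of crank from top: knob blob
k=blobs(im,(0,0,0),(180,255,40),b,20);print(k)
kn=onz("top",k[0][0],.097);d=kn[:2]-[.5267,-.204];print(kn,np.hypot(*d),np.degrees(np.arctan2(d[1],d[0])))
E
```

```text
[ 2.08971155 -2.1104211   0.23227421]
[([267.4, 215.92], [265, 213, 5, 7, 25])] [([269.24, 221.71], [267, 220, 6, 4, 17])] [([326.25, 204.64], [324, 200, 6, 10, 44])]
edge u [-0.24121     0.97047294  0.        ] 0.29635267197319176
edge u [-0.2500902   0.96822254  0.        ] 0.297192091989708
[-0.23904632  0.97100816  0.        ] [267.4, 215.92] remain mm -0.6427289599152682 perp -7.273155085592776
[-0.2526  0.9676  0.    ] [267.4, 215.92] remain mm -0.5410388065903388 perp -7.281632757323372
[-0.2447  0.9696  0.    ] [267.4, 215.92] remain mm -0.6003425813906872 perp -7.276784602536286
[([266.8, 243.7], [264, 237, 7, 14, 66])] [([267.62, 235.0], [265, 233, 6, 5, 21])]
[([311.03, 246.74], [305, 241, 13, 13, 119])]
[ 0.48551229 -0.21738195  0.097     ] 0.04330709425081991 -162.00093963841098
```

The top view puts the pointer about 0.6 mm past the red clip's centre, which is sub-pixel. There is plenty of time, so I'll take one closer check with the wrist camera almost directly above the clip.

```bash
python3 - <<'E'
from st import *
o=get_obs();c=calibration("wrist");R=cv2.Rodrigues(c['rvec'])[0];C=-R.T@c['tvec']
print("cam",C,"axis",R[2],"tcp",o['position'],o['joint_pos'].round(2))
# put camera centre above the clip
t=np.array([.5575,-.134]); off=C-o['position']; T=np.array([t[0]-off[0],t[1]-off[1],.2]);print("target tcp",T,"delta tool",d2(T).round(3))
# predicted clip pixel
print(proj("wrist",[[.5575,-.134,.018]]-(T-o['position']),c), c['mtx'][0,0])
E
```

```text
cam [0.39413992 0.12545932 0.38557828] axis [ 0.24438294 -0.07499048 -0.96677474] tcp [0.45564873 0.10653926 0.24286525] [-0.66 -0.04  0.33  1.85  0.01  1.33  0.94]
target tcp [ 0.61900882 -0.15292007  0.2       ] delta tool [-0.232 -0.201  0.043]
[[288.16151286 119.05152747]] 355.8637626468237
```

```bash
python3 -m handwheel '[{"jaw":60,"delta_pos":[-0.232,-0.201,0.03],"turn":0},{"jaw":60,"delta_pos":[-0.232,-0.201,0.03],"turn":0},{"jaw":60,"delta_pos":[-0.232,-0.201,0.03],"turn":0},{"jaw":60,"delta_pos":[-0.232,-0.201,0.03],"turn":0},{"jaw":60,"delta_pos":[-0.232,-0.201,0.03],"turn":0},{"jaw":60,"delta_pos":[-0.232,-0.201,0.03],"turn":0},{"jaw":60,"delta_pos":[-0.232,-0.201,0.03],"turn":0},{"jaw":60,"delta_pos":[-0.232,-0.201,0.03],"turn":0},{"jaw":60,"delta_pos":[-0.232,-0.201,0.03],"turn":0},{"jaw":60,"delta_pos":[-0.232,-0.201,0.03],"turn":0}]' 30
python3 - <<'E'
from st import *
c=calibration("wrist");im=camera("wrist")
R=cv2.Rodrigues(c['rvec'])[0];print("cam",-R.T@c['tvec'])
r,g,y=meas(im,c,box=(0,0,560,420))
x,yy=map(int,y[0][0]); x0=max(0,x-80);y0=max(0,yy-55);print(x0,y0)
cv2.imwrite("pics/w11.png",im[:,:,::-1]);cv2.imwrite("pics/w11z.png",cv2.resize(im[y0:y0+110,x0:x0+160,::-1],None,fx=5,fy=5,interpolation=cv2.INTER_CUBIC))
E
```

```text
clock: 10.6
position: [0.6185, -0.1572, 0.2129]
ee_rot: [0.15, 0.989, -0.001, -0.001]
ft_force: [0.3, 0.4, -0.3]
grip_width: 0.697
cam [ 0.55717179 -0.13787218  0.35558727]
red [([286.35, 113.14], [280, 106, 14, 24, 85])] green [([179.06, 186.61], [170, 176, 19, 22, 218])] yel [([292.99, 121.37], [287, 113, 14, 18, 123])]
212 66
```

View pics/w11z.png

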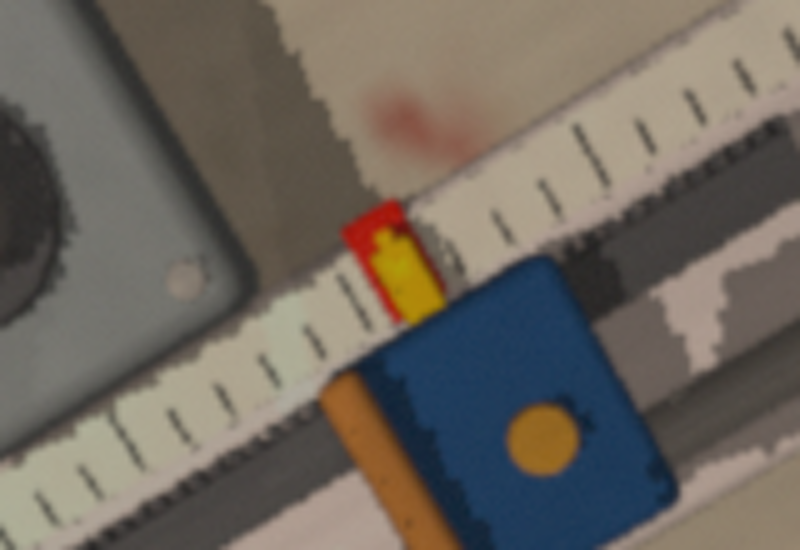

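From nearly overhead, the pointer lies on the red clip with a slightly wider red strip on the −y side. I'll quantify the offset by rectifying this view.

```bash
python3 - <<'E'
from st import *
c=calibration("wrist");im=cv2.imread("pics/w11.png")[:,:,::-1].copy()
h=cv2.cvtColor(im,cv2.COLOR_RGB2HSV);m1=cv2.inRange(h,np.array((0,150,80)),np.array((8,255,255)))|cv2.inRange(h,np.array((174,150,80)),np.array((180,255,255)))
m2=cv2.inRange(h,np.array((20,140,100)),np.array((35,255,255)))
def pts(m):
    ys,xs=np.nonzero(m[90:150,260:320]);return np.array([onz("wrist",(x+260,y+90),.020,c) for x,y in zip(xs,ys)])
A,B=pts(m1),pts(m2);print(len(A),len(B))
for u in (np.array([-.2447,.9696,0]),):
    n=np.array([u[1],-u[0],0]); o=B.mean(0)
    a=(A-o)@u*1e3;an=(A-o)@n*1e3;b=(B-o)@u*1e3;bn=(B-o)@n*1e3
    for lo in np.arange(-10,8,1.5):
        sa=a[(an>=lo)&(an<lo+1.5)];sb=b[(bn>=lo)&(bn<lo+1.5)]
        f=lambda s:(round(s.min(),1),round(s.max(),1),round((s.min()+s.max())/2,2)) if len(s) else None
        print(lo,"red",f(sa),"yel",f(sb))
E
```

```text
105 143
-10.0 red (np.float64(-5.4), np.float64(5.1), np.float64(-0.19)) yel (np.float64(-0.2), np.float64(-0.2), np.float64(-0.18))
-8.5 red (np.float64(-5.9), np.float64(4.6), np.float64(-0.65)) yel (np.float64(-1.1), np.float64(1.4), np.float64(0.14))
-7.0 red (np.float64(-5.6), np.float64(4.9), np.float64(-0.32)) yel (np.float64(-2.8), np.float64(3.3), np.float64(0.23))
-5.5 red (np.float64(-5.7), np.float64(4.8), np.float64(-0.46)) yel (np.float64(-3.7), np.float64(3.6), np.float64(-0.06))
-4.0 red (np.float64(-5.9), np.float64(4.7), np.float64(-0.59)) yel (np.float64(-3.8), np.float64(3.1), np.float64(-0.36))
-2.5 red (np.float64(-5.5), np.float64(-5.1), np.float64(-5.31)) yel (np.float64(-3.5), np.float64(3.8), np.float64(0.13))
-1.0 red (np.float64(-5.7), np.float64(-5.2), np.float64(-5.45)) yel (np.float64(-3.2), np.float64(3.3), np.float64(0.06))
0.5 red (np.float64(-5.4), np.float64(4.9), np.float64(-0.24)) yel (np.float64(-3.7), np.float64(3.6), np.float64(-0.01))
2.0 red (np.float64(-5.8), np.float64(4.8), np.float64(-0.54)) yel (np.float64(-3.8), np.float64(3.5), np.float64(-0.14))
3.5 red (np.float64(-5.5), np.float64(4.6), np.float64(-0.44)) yel (np.float64(-3.5), np.float64(3.4), np.float64(-0.04))
5.0 red None yel (np.float64(-3.6), np.float64(3.7), np.float64(0.05))
6.5 red None yel (np.float64(-3.3), np.float64(3.3), np.float64(-0.02))
```

The pointer centre is 0.4 mm from the red clip's centre, in agreement with the top view. The gripper is open and well clear, so I'm handing in.

```bash
python3 -c "
from workcell import *
print(hand_in(), get_obs()['clock'])"
```

```text
the job is handed in; nothing more can be done
the job is handed in; nothing more can be done
```

The length stop's yellow pointer is lined up with the red clip, and I handed the job in with the gripper open and clear of everything. I gripped the knob from above, wound the crank about 1.75 turns counterclockwise (about 70 mm), let go and lifted away. The stop was moved only by the crank.

- **Alignment:** the last close-up from the wrist camera puts the pointer about 0.4 mm past the red clip's centre, and the top view about 0.6 mm past it the same way. An earlier oblique wrist picture gave 1.8 mm past, but there the pointer was covering part of the clip, so I discounted it.
- **Forces and time:** the force readings between moves stayed at about 14 N or less. The clock read 10.6 s after the last move, against the 61 s limit.

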